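Sweep up the offcuts, then open the safety-capped finish bottle

ROBOT

A 7-joint arm with a two-finger parallel gripper is mounted at the origin on the work surface. World frame = base frame: x ahead of the robot, y to its left, z up, the work surface at z = 0. Lengths are in m, angles in rad, forces in N, time in s.
With the tool pointing down it reaches from about 0.4 to 0.875 m from the base axis. Payload 6.5 kg.
Tool frame: the origin (TCP) lies midway between the tips of the shut fingers; the grasp point (between the pads) lies 19 mm behind it; z points along the fingers, y is the line along which they close (so a half turn about z gives the same grasp; the last joint's range is limited). The gripper opens to 88 mm and grips with 3 to 60 N. Pads are 18 mm wide; open, the fingers measure 123 mm over their backs; the gripper's body (75 mm by 187 mm) begins 45 mm behind the grasp point.
Start: joints at [1.192, 0.536, -0.004, 1.538, 0.003, 1.067, -0.071], TCP at [0.2, -0.618, 0.239] pointing down, gripper open.
Joint ranges: [-2.7, 2.7], [-0.37, 2.16], [-1.27, 1.26], [0.24, 2.4], [-1.31, 4.45], [0.19, 1.91], [-2.76, 2.76]. Speed limits (rad/s): [2.39, 2.39, 3.14, 3.14, 3.14, 3.14, 3.14].

INTERFACE

Orientations are given as a 3x3 rotation matrix whose columns are the frame's x, y, z axes.
In Python, from station import robot, optics gives the robot as it stands.
- The arm moves only by the shell command python3 -m pendant 'ROWS'. ROWS is JSON, a list of rows, each a list of 3 entries, a list of its own where there are three numbers: the finger opening in mm, from 0 to 88.1, then the shift along the tool's x, y, z in units of 25 mm (1.0 is 25 mm), then the turn about the tool's z in units of 5 degrees (1.0 is 5 degrees). A call has 1 to 12 rows; each row shifts and turns the commanded pose from where the row before left it, along the tool's axes as they then stand; what a row does not reach is not made up. A row lasts 1/8 s, in which the tool goes at most 62.5 mm and 10.7 degrees, less where a joint would pass 70% of its speed; a pose out of reach is approached as far as the arm can. A call is refused whole if a number of a shift passes 1 or a number of a turn 1, either way. A call with a gripper value outside its range is refused whole. The fingers move at their own pace and stop on an object; the grip force is fixed at half the most. Time passes only in rows, so rows that do not move let the fingers close. It gives the time, the measured TCP pose, the force, the opening and the grip force at its end, in the units of the state.
- robot.get_state(): the state, without advancing time (a new reading comes with each control period).
- optics.read_camera(name): name is "side" or "top"; returns a dict with "color" (384x512x3 uint8, blue, green, red), "K" (3x3 intrinsics, pixels), "camera_from_world" (4x4, takes a point from world to camera coordinates). Camera axes: x right, y up, looking along -z (the intrinsics and any distortion apply to the point x, -y, -z); pixel columns grow to the right and rows downward; lengths in m; the calibration is good to about 2 mm. A picture is of the moment at which its call begins. There is no depth.
- robot.close_job(): hands the job in; it is judged then, once.
The state is a dict: "t": time; "joint_positions": joint angles; "dq": joint speeds; "effort": joint torques, N m; "eef_pos": TCP position; "orientation": TCP orientation; "ft_force": force on the tool from outside, world axes, zero at the start; "ft_torque": the same for the moment, N m; "opening": finger opening in m; "grip_force": force on a finger pad.
Only numpy, scipy, OpenCV 4.12 (cv2) and the standard library are available. Lean on these libraries where they do the work, as an engineer would, in place of code of your own. Each camera call takes 0.05 s, during which the arm holds its last target. There are 200 camera calls.

TASK

Get the bench ready for finishing: take the orange sweep by its handle, push all three wooden offcuts with it fully inside the three-sided scrap bay, and let go of the sweep so that it stands upright on the bench. Then open the amber bottle: press its white push-and-turn safety cap down, turn it anticlockwise until it is free, lift it straight up and finish while still holding it in the gripper, level and still, about 8 cm above the mouth of the bottle. Move the offcuts only with the sweep, and leave everything else on the bench where it is.

Things in the scene. Friction and masses are not known exactly. Their poses are not given: they have to be found in the camera images.
- bottle: amber finish bottle (diameter 74 mm) standing in a square wooden block (100 x 100 x 30 mm) that is screwed to the bench: neither moves. Origin: centre of the block's underside, on the bench; z up along the bottle's axis. The shoulder under the cap is 89 mm above the bench, the cap's lower rim is at 102 mm and its top at 132 mm when locked.
- bottle_mouth (a point): centre of the bottle's mouth, top of the glass neck, 119 mm above the bench (hidden inside the cap at first)
- cap: white push-and-turn cap with red ribs and a red disc on top, 48 mm in diameter (twelve flat sides), 30 mm tall, 30 g, loose but locked on the neck by three inner lugs, with 1 to 2 mm of play. Origin: centre of its lower rim; z up. Unpressed it turns only about 5 degrees either way. Grip its sides from above at any yaw, fingertips about 23 mm below its top.
- cap_top (a point): centre of the cap's top face, 30 mm above its origin. To open: press the cap down by 5 to 7 mm (it bottoms at 7), turn it anticlockwise seen from above by 0.77 rad (44 degrees; free to lift from 0.60 to 0.93 rad, where a stop ends the turn), then lift straight up: the lugs leave the neck 11 mm above the rest height.
- spring_plug (a joint): spring-loaded plug in the bottle's mouth that holds the cap up: 0 when the cap is up, 0.007 m when the cap is pressed fully down. Pressing takes 5 N at the start and 11 N at the bottom.
- bay: scrap bay fixed to the bench: three light wooden walls 40 mm tall, 8 mm thick, on a blue sheet. Inside 200 mm (its x) by 120 mm (its y). Origin: centre of the inside, on the bench. Back wall's inner face at y = -0.06, open mouth at y = +0.06; the offcuts start before the mouth, centres at y = 0.12 to 0.19, x within 0.045. At yaw 0 its axes lie along the world's.
- sweep: orange pusher standing on the bench: blade 150 mm (its x) x 10 mm x 40 mm tall; cheeks at both ends reach 25 mm forward, to y = -0.03; 12 mm high foot behind, to y = +0.025. Wooden handle above the blade, 44 mm (x) by 22 mm (y), from 40 to 116 mm high. 220 g. Origin: underside of the blade's middle. Starts 0.27 to 0.305 from the bay's origin along its y, cheeks roughly towards the bay.
- sweep_handle (a point): grip point on the axis of the sweep's handle, 92 mm above its underside; grip it across its 22 mm (along the sweep's y)
- offcut_block: pale wooden offcut, 28 x 22 x 20 mm, 20 g; origin at the centre of its underside
- offcut_slab: yellow-stained wooden offcut, 26 x 26 x 16 mm, 20 g; origin at the centre of its underside
- offcut_plug: terracotta-coloured round plug standing on end, diameter 24 mm, 20 mm tall, 20 g; origin at the centre of its underside
- glue_jar: bystander: jar with a green lid, 60 mm in diameter, 85 mm tall; it stands in one of the two places where the bottle can be; origin at the centre of its underside
- sanding_block: bystander: cork sanding block 90 x 55 x 30 mm; origin at the centre of its underside
- rivet_tin: bystander: brass-coloured tin with a white lid, diameter 52 mm, 60 mm tall; origin at the centre of its underside
- mug: bystander: blue mug, diameter 76 mm, 90 mm tall; origin at the centre of its underside
- pipe_blank: bystander: wooden blank 60 x 45 x 40 mm; origin at the centre of its underside
- screwdriver: bystander: screwdriver with a red handle lying on the bench; origin under its middle
Not all that is in view belongs to the job. What is shaped like the bottle but yellow is not meant.

How it is judged:
By the outcome, as a careful person would: the job done as asked, in the order asked, and still so for the second after the job is handed in, while the arm keeps its last pose, push and grip.
It also fails if it takes over 58 s, if anything falls off the work surface, if the arm or the gripper's body presses on something with over 40 N, if the wrist force passes 120 N, or if a joint passes its speed limit or range.

## Working session

There is one attempt and no reset: what is moved stays moved. The work goes in short steps, Python scripts to look and compute and a shell command to move; the robot and the scene stay as the last step left them, time stands still between calls to the robot, and variables do not carry over. Pictures are saved under pics/ and viewed, at most 10 in all, crops included, and the job is handed in when it is done.

```bash
mkdir -p pics; cat > h.py <<'E'
import numpy as np,cv2
from station import robot,optics
def cam(n):
    d=optics.read_camera(n); return d
def ray(d,u,v):
    K=np.array(d["K"]);T=np.array(d["camera_from_world"])
    p=np.linalg.inv(K)@[u,v,1]; c=np.array([p[0],-p[1],-p[2]])
    R=T[:3,:3]; return -R.T@T[:3,3], R.T@c
def onz(d,u,v,z):
    o,r=ray(d,u,v); return o+r*(z-o[2])/r[2]
def proj(d,P):
    K=np.array(d["K"]);T=np.array(d["camera_from_world"])
    c=T[:3,:3]@np.array(P)+T[:3,3]; q=K@[c[0],-c[1],-c[2]]; return q[:2]/q[2]
E
python3 - <<'E'
from h import *
for n in("top","side"):
    d=cam(n); print(n,[k for k in d]); print(np.array(d["K"]).round(1).tolist(),ray(d,256,192)[0].round(3),ray(d,256,192)[1].round(2))
    cv2.imwrite(f"pics/{n}0.png",cv2.resize(d["color"],(800,600),interpolation=cv2.INTER_CUBIC))
s=robot.get_state(); print({k:np.round(s[k],3).tolist() for k in s})
E
```

```text
top ['color', 'K', 'camera_from_world']
[[394.0, 0.0, 252.1], [0.0, 394.0, 191.3], [0.0, 0.0, 1.0]] [0.235 0.077 1.255] [ 0.22 -0.03 -0.98]
side ['color', 'K', 'camera_from_world']
[[349.5, 0.0, 257.7], [0.0, 349.5, 193.4], [0.0, 0.0, 1.0]] [ 0.312 -0.698  0.687] [ 0.18  0.78 -0.6 ]
{'t': 0.1, 'joint_positions': [1.192, 0.537, -0.004, 1.539, 0.003, 1.067, -0.071], 'dq': [-0.001, -0.003, 0.001, -0.002, -0.001, -0.002, -0.0], 'effort': [0.003, -57.208, 0.994, -25.223, -0.056, 0.013, 0.0], 'eef_pos': [0.2, -0.618, 0.238], 'orientation': [[0.951, 0.308, -0.001], [0.308, -0.951, 0.001], [-0.0, -0.002, -1.0]], 'ft_force': [-0.02, 0.675, 0.629], 'ft_torque': [0.005, 0.013, 0.028], 'grip_force': 0.0, 'opening': 0.088}
```

View pics/top0.png

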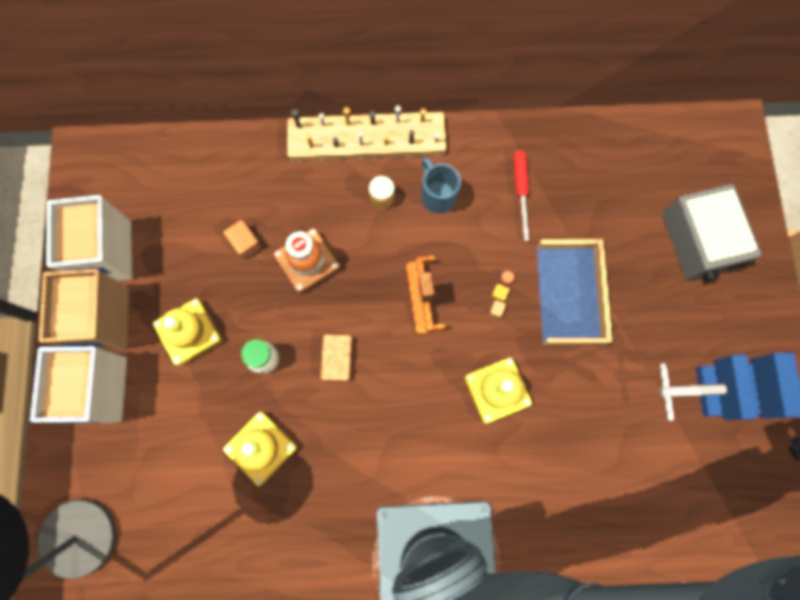

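View pics/side0.png

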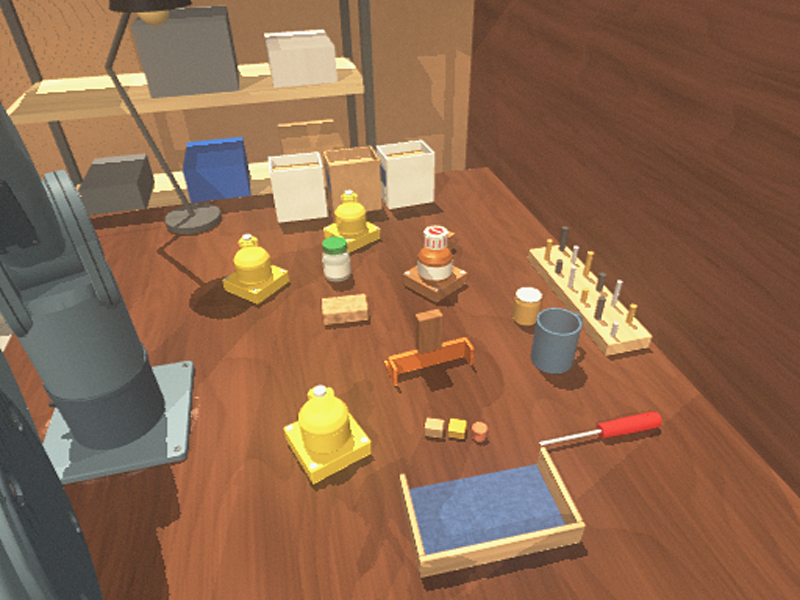

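Top view: the bottle's cap is at about (299,243) with its block around (307,260). The sweep is at about (422,297) with its handle at (427,285). Offcuts are at (508,277), (501,292) and (498,309), and the bay spans (540–610, 240–343) with its mouth to the left. The side view agrees.

```bash
python3 - <<'E'
from h import *
for n,(x0,y0,x1,y1) in dict(top=(165,135,400,235),side=(240,135,390,370)).items():
    d=cam(n);c=d["color"]
    h=cv2.cvtColor(c,cv2.COLOR_BGR2HSV)
    f=3.3 if n=="top" else 2.5
    cv2.imwrite(f"pics/{n}1.png",cv2.resize(c[y0:y1,x0:x1],None,fx=f,fy=f,interpolation=cv2.INTER_CUBIC))
    for nm,lo,hi in (("orange",(5,190,150),(16,255,255)),("yellow",(23,150,120),(32,255,255)),("blue",(100,60,60),(125,255,255)),("white",(0,0,190),(180,40,255)),("red",(0,120,150),(4,255,255))):
        m=cv2.inRange(h,lo,hi); k,l,s,ce=cv2.connectedComponentsWithStats(m)
        print(n,nm,[(ce[i].round(1).tolist(),s[i,:4].tolist(),int(s[i,4])) for i in range(1,k) if s[i,4]>15 and x0-5<ce[i][0]<x1+5 and y0-5<ce[i][1]<y1+5])
E
```

```text
top orange [([271.4, 167.6], [270, 165, 6, 8], 17)]
top yellow [([320.1, 186.7], [316, 183, 9, 9], 59)]
top blue [([363.3, 187.2], [345, 160, 39, 57], 1923)]
top white [([335.8, 141.2], [335, 128, 3, 25], 32), ([190.8, 156.5], [183, 148, 16, 17], 127)]
top red []
side orange [([286.5, 226.1], [285, 221, 5, 10], 19), ([292.9, 225.1], [290, 220, 7, 10], 21), ([263.5, 231.4], [251, 225, 30, 13], 134), ([252.6, 241.4], [252, 237, 2, 10], 16)]
side yellow [([237.0, 145.0], [234, 142, 9, 7], 24), ([292.9, 271.2], [287, 268, 11, 9], 55)]
side blue [([309.3, 325.1], [262, 298, 99, 57], 3605)]
side white [([278.6, 148.8], [271, 145, 16, 7], 40), ([338.0, 188.0], [331, 184, 15, 9], 111), ([364.2, 279.4], [345, 275, 39, 10], 60)]
side red []
```

View pics/top1.png

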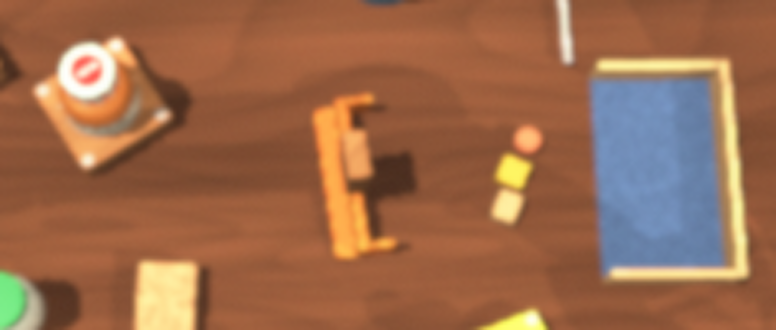

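View pics/side1.png

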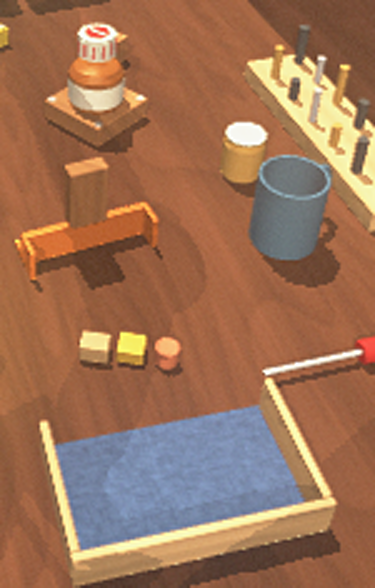

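The top crop shows the handle top at about (358,152) and the foot and blade running (315,110)–(340,255), with the cheeks pointing right. The side crop shows the handle's top face centred at (86,165). The bottle cap is at (87,70) in top and (97,40) in side. I'll turn these into positions.

```bash
python3 - <<'E'
from h import *
t=cam("top");s=cam("side")
T=lambda x,y,z:onz(t,165+x/3.3,135+y/3.3,z)[:2].round(4)
S=lambda x,y,z:onz(s,240+x/2.5,135+y/2.5,z)[:2].round(4)
print("handle",T(357,150,.116),S(86.5,165,.116))
print("handle corners S",[S(*p,.116) for p in((65,163),(103,157),(108,167),(70,173))])
print("cheek tips T",T(372,98,.04),T(394,243,.04),"S",S(33,250,.04),S(157,218,.04))
print("blade back corner T z.04/foot z.012",T(315,110,.012),T(340,255,.012), T(338,100,.04),T(364,247,.04),"S blade top ends",S(17,240,.04),S(146,203,.04))
for n,p,q,z in(("plug",(528,138),(168,345),.02),("slab",(514,170),(132,338),.016),("block",(508,206),(95,338),.02)): print(n,T(*p,z),S(*q,z))
for z in(.132,):print("cap",T(88,70,z),S(97,31,z))
print("block corners",[T(*p,.03) for p in((40,92),(118,42),(168,116),(88,165))])
print("bay inner floor: ",T(590,78,0),T(604,278,0)," top wall corners inner/outer T",[T(*p,.04) for p in((598,66),(730,62),(747,275),(608,276))],"S outer",[S(*p,.04) for p in((43,424),(74,556),(335,503),(268,380))])
E
```

```text
handle [ 0.5238 -0.0076] [ 0.5236 -0.0038]
handle corners S [array([0.5027, 0.0056]), array([0.5445, 0.0048]), array([ 0.5445, -0.013 ]), array([ 0.5032, -0.0121])]
cheek tips T [ 0.5947 -0.0309] [ 0.4506 -0.0431] S [ 0.4557 -0.0365] [ 0.6002 -0.0231]
blade back corner T z.04/foot z.012 [0.5931 0.024 ] [0.4461 0.0072] [0.5941 0.0023] [ 0.448  -0.0144] S blade top ends [ 0.4427 -0.0169] [0.597  0.0041]
plug [ 0.5529 -0.1836] [ 0.5555 -0.1795]
slab [ 0.5222 -0.1678] [ 0.5259 -0.1589]
block [ 0.4856 -0.1582] [ 0.4896 -0.1527]
cap [0.605 0.232] [0.609  0.2389]
block corners [array([0.6181, 0.2934]), array([0.6663, 0.2161]), array([0.5881, 0.1686]), array([0.5422, 0.2473])]
bay inner floor:  [ 0.6179 -0.256 ] [ 0.4139 -0.2496]  top wall corners inner/outer T [array([ 0.6175, -0.2544]), array([ 0.616 , -0.3846]), array([ 0.4049, -0.3749]), array([ 0.4099, -0.2432])] S outer [array([ 0.413 , -0.2491]), array([ 0.4071, -0.3686]), array([ 0.6191, -0.3798]), array([ 0.621 , -0.2564])]
```

```bash
cat >> h.py <<'E'
def delta(p,yaw):
    s=robot.get_state();R=np.array(s["orientation"]);e=np.array(s["eef_pos"])
    cy=np.arctan2(R[1,0],R[0,0]); tr=-(np.degrees(yaw-cy)+180)%360-180
    print("t",s["t"],"pos",e.round(4),"yaw",cy.round(3),"tilt",R[:,2].round(3),"F",np.round(s["ft_force"],1),"open",round(s["opening"],4),"grip",s["grip_force"])
    print("shift now",(R.T@(np.array(p)-e)/.025).round(2),"turn",-np.degrees(yaw-cy).round(2)/5)
    c,q=np.cos(yaw),np.sin(yaw);R2=np.array([[c,q,0],[q,-c,0],[0,0,-1]])
    print("shift after turn",(R2.T@(np.array(p)-e)/.025).round(2))
E
M='[88,[1,-1,0],0]'
python3 -m pendant '[[88,[1,-1,0],0],[88,[1,-1,0],0],[88,[1,-1,0],0],[88,[1,-1,0],0],[88,[1,-1,0],0],[88,[1,-1,0],0],[88,[1,-1,0],0],[88,[1,-1,0],0],[88,[1,-1,0],0],[88,[1,-1,0],0],[88,[1,-1,0],0],[88,[1,-1,0],0]]'
python3 -m pendant '[[88,[1,-1,0],0],[88,[1,-1,0],0],[88,[1,-1,0],0],[88,[1,-1,0],0],[88,[1,-1,0],0],[88,[1,-1,0],0],[88,[0,0,0],0.8],[88,[0,0,0],0.8],[88,[0,0,0],0.8],[88,[0,0,0],0]]'
python3 -c "
from h import *
delta([.5236,-.006,.073],.1)"
```

```text
t: 1.8
eef_pos: [0.3936, -0.2397, 0.2389]
orientation: [[0.951, 0.308, 0.0], [0.308, -0.951, -0.0], [0.0, 0.0, -1.0]]
ft_force: [0.1, -0.7, -0.3]
opening: 0.0881
grip_force: 0.0
t: 3.05
eef_pos: [0.4897, -0.0518, 0.2387]
orientation: [[0.995, 0.104, 0.0], [0.104, -0.995, -0.0], [-0.0, 0.0, -1.0]]
ft_force: [-0.6, 0.4, 0.4]
opening: 0.0879
grip_force: 0.0
t 3.05 pos [ 0.4897 -0.0518  0.2387] yaw 0.104 tilt [ 0. -0. -1.] F [-0.6  0.4  0.4] open 0.0879 grip 0.0
shift now [ 1.54 -1.68  6.63] turn 0.046
shift after turn [ 1.53 -1.69  6.63]
```

```bash

python3 -m pendant '[[88,[0.77,-0.85,0.5],0],[88,[0.77,-0.85,0.8],0],[88,[0,0,1],0],[88,[0,0,1],0],[88,[0,0,1],0],[88,[0,0,1],0],[88,[0,0,0.8],0],[88,[0,0,0.53],0],[88,[0,0,0],0]]'
python3 - <<'E'
from h import *
delta([.5236,-.006,.073],.1)
for n in("top","side"):
    d=cam(n);u,v=proj(d,[.52,-.01,.06]).astype(int)
    cv2.imwrite(f"pics/{n}2.png",d["color"][max(0,v-60):v+60,max(0,u-80):u+80])
a=cv2.imread("pics/top2.png");b=cv2.imread("pics/side2.png")
cv2.imwrite("pics/c2.png",cv2.resize(np.vstack([a,b]),None,fx=2.5,fy=2.5,interpolation=cv2.INTER_CUBIC))
E
```

```text
t: 4.18
eef_pos: [0.5231, -0.0056, 0.0724]
orientation: [[0.995, 0.104, -0.001], [0.104, -0.995, 0.0], [-0.001, -0.0, -1.0]]
ft_force: [0.2, 0.6, 0.4]
opening: 0.0877
grip_force: 0.0
t 4.175 pos [ 0.5231 -0.0056  0.0724] yaw 0.104 tilt [-0.001  0.    -1.   ] F [0.2 0.6 0.4] open 0.0877 grip 0.0
shift now [ 0.02  0.02 -0.03] turn 0.046
shift after turn [ 0.02  0.02 -0.03]
```

View pics/c2.png

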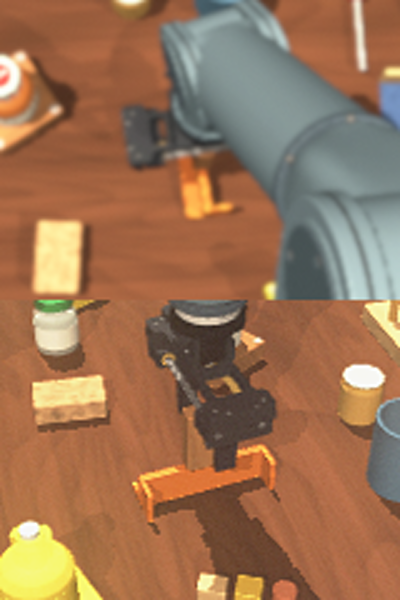

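The fingers straddle the handle in the side view, at about (205,440) in the composite, with the sweep undisturbed. I'll close the gripper.

```bash

python3 -m pendant '[[10,[0,0,0],0],[10,[0,0,0],0],[10,[0,0,0],0],[10,[0,0,0],0],[10,[0,0,0],0],[10,[0,0,0],0],[10,[0,0,0],0],[10,[0,0,0],0]]'
python3 - <<'E'
from h import *
delta([.513+.05*.14,-.311+.14,.073],-.05)
delta([.513+.05*.02,-.311+.02,.073],-.05)
E
```

```text
t: 5.28
eef_pos: [0.5235, -0.0055, 0.0729]
orientation: [[0.995, 0.103, -0.0], [0.103, -0.995, 0.0], [-0.0, -0.0, -1.0]]
ft_force: [-0.6, 0.1, -0.9]
opening: 0.0216
grip_force: 30.0
t 5.275 pos [ 0.5235 -0.0055  0.0729] yaw 0.104 tilt [-0.  0. -1.] F [-0.6  0.1 -0.9] open 0.0216 grip 29.96955996262841
shift now [-0.82  6.57 -0.01] turn 1.7600000000000002
shift after turn [ 0.19  6.62 -0.01]
t 5.275 pos [ 0.5235 -0.0055  0.0729] yaw 0.104 tilt [-0.  0. -1.] F [-0.6  0.1 -0.9] open 0.0216 grip 29.96955996262841
shift now [-1.560e+00  1.132e+01 -1.000e-02] turn 1.7600000000000002
shift after turn [ 1.900e-01  1.143e+01 -1.000e-02]
```

```bash

python3 -m pendant '[[10,[0,0,-0.08],0.88],[10,[0,0,0],0.88],[10,[0.1,0.8,0],0],[10,[0.1,0.8,0],0],[10,[0,0.8,0],0],[10,[0,0.6,0],0],[10,[0,0.5,0],0],[10,[0,0.4,0],0],[10,[0,0.4,0],0],[10,[0,0.4,0],0],[10,[0,0.4,0],0],[10,[0,0.4,0],0]]'
python3 -m pendant '[[10,[0,0.4,0],0],[10,[0,0.4,0],0],[10,[0,0.4,0],0],[10,[0,0.4,0],0],[10,[0,0.4,0],0],[10,[0,0.4,0],0],[10,[0,0.4,0],0],[10,[0,0.4,0],0]]'
python3 - <<'E'
from h import *
delta([.513+.05*.02,-.311+.02,.073],-.05)
for n in("top","side"):
    d=cam(n);u,v=proj(d,[.52,-.25,.04]).astype(int)
    cv2.imwrite(f"pics/{n}3.png",d["color"][max(0,v-75):v+75,max(0,u-100):u+100])
a=cv2.imread("pics/top3.png");b=cv2.imread("pics/side3.png")
cv2.imwrite("pics/c3.png",cv2.resize(np.hstack([a,b]),None,fx=2,fy=2,interpolation=cv2.INTER_CUBIC))
E
```

```text
t: 6.78
eef_pos: [0.5216, -0.1437, 0.0749]
orientation: [[0.999, -0.05, -0.0], [-0.05, -0.999, 0.0], [-0.0, -0.0, -1.0]]
ft_force: [0.3, 0.1, -2.8]
opening: 0.022
grip_force: 30.0
t: 7.78
eef_pos: [0.5177, -0.2237, 0.075]
orientation: [[0.999, -0.05, 0.0], [-0.05, -0.999, 0.0], [0.0, -0.0, -1.0]]
ft_force: [0.8, 1.0, -2.3]
opening: 0.0215
grip_force: 30.0
t 7.775 pos [ 0.5177 -0.2237  0.075 ] yaw -0.05 tilt [ 0.  0. -1.] F [ 0.8  1.  -2.3] open 0.0215 grip 29.968890849268064
shift now [-0.01  2.7   0.08] turn -0.002
shift after turn [-0.01  2.7   0.08]
```

View pics/c3.png

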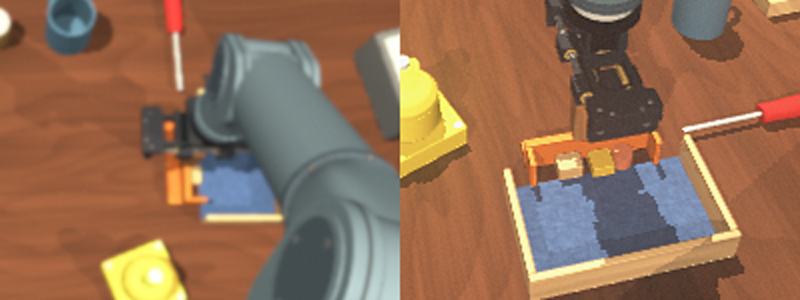

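All three offcuts lie between the cheeks, around (600,163) in the composite. The sweep is clear of the side walls as it enters the bay. I'll push further, then pull back and set the sweep down.

```bash

python3 -m pendant '[[10,[0,0.4,0],0],[10,[0,0.4,0],0],[10,[0,0.4,0],0],[10,[0,0.4,0],0],[10,[0,0.4,0],0],[10,[0,0.4,0],0],[10,[0,0.3,0],0],[10,[0,0,0],0],[10,[0,-0.3,0],0],[10,[0,-0.5,0],0],[10,[0,-0.6,0],0],[10,[0,-0.6,0],0]]'
python3 -m pendant '[[10,[0,-0.6,0],0],[10,[0,-0.6,0],0],[10,[0,-0.6,0],0],[10,[0,-0.5,0],0],[10,[0,-0.3,0],0],[10,[0,0,0.04],0],[10,[0,0,0.04],0],[10,[0,0,0.02],0],[10,[0,0,0],0]]'
python3 - <<'E'
from h import *
delta([.513+.05*.12,-.311+.12,.073],-.05)
E
```

```text
t: 9.38
eef_pos: [0.517, -0.2386, 0.075]
orientation: [[0.999, -0.049, 0.0], [-0.049, -0.999, 0.0], [0.0, -0.0, -1.0]]
ft_force: [0.2, 0.1, -2.7]
opening: 0.022
grip_force: 30.0
t: 10.5
eef_pos: [0.52, -0.1763, 0.0728]
orientation: [[0.999, -0.051, -0.0], [-0.051, -0.999, -0.001], [-0.0, 0.001, -1.0]]
ft_force: [-1.5, -0.2, 4.4]
opening: 0.0217
grip_force: 30.0
t 10.5 pos [ 0.52   -0.1763  0.0728] yaw -0.051 tilt [-0.    -0.001 -1.   ] F [-1.5 -0.2  4.4] open 0.0217 grip 29.973251880146563
shift now [-0.01  0.59 -0.01] turn -0.012
shift after turn [-0.01  0.59 -0.01]
```

```bash

python3 -m pendant '[[40,[0,0,0],0],[60,[0,0,0],0],[80,[0,0,0],0],[88,[0,0,0],0],[88,[0,0,0],0],[88,[0,0,-0.5],0],[88,[0,0,-1],0],[88,[0,0,-1],0],[88,[0,0,-1],0],[88,[0,0,-1],0],[88,[0,0,-1],0],[88,[0,0,-1],0]]'
python3 - <<'E'
from h import *
delta([.607,.235,.23],-.05)
for n in("top","side"):
    d=cam(n);u,v=proj(d,[.52,-.25,.04]).astype(int)
    cv2.imwrite(f"pics/{n}4.png",d["color"][max(0,v-75):v+75,max(0,u-100):u+100])
a=cv2.imread("pics/top4.png");b=cv2.imread("pics/side4.png")
cv2.imwrite("pics/c4.png",cv2.resize(np.hstack([a,b]),None,fx=2,fy=2,interpolation=cv2.INTER_CUBIC))
# cap colour detail, both views
for n in("top","side"):
    d=cam(n);u,v=proj(d,[.607,.235,.117]).astype(int)
    cv2.imwrite(f"pics/{n}5.png",cv2.resize(d["color"][v-20:v+20,u-20:u+20],(400,400),interpolation=cv2.INTER_CUBIC)); print(n,u,v)
a=cv2.imread("pics/top5.png");b=cv2.imread("pics/side5.png")
cv2.imwrite("pics/c5.png",np.hstack([a,b]))
E
```

```text
t: 12.0
eef_pos: [0.52, -0.1755, 0.2368]
orientation: [[0.999, -0.05, 0.001], [-0.05, -0.999, -0.0], [0.001, 0.0, -1.0]]
ft_force: [0.2, 0.7, -0.1]
opening: 0.0878
grip_force: 0.0
t 12.0 pos [ 0.52   -0.1755  0.2368] yaw -0.05 tilt [ 0.001 -0.    -1.   ] F [ 0.2  0.7 -0.1] open 0.0878 grip 0.0
shift now [  2.65 -16.57   0.27] turn -0.0
shift after turn [  2.65 -16.57   0.27]
top 191 157
side 278 152
```

View pics/c4.png

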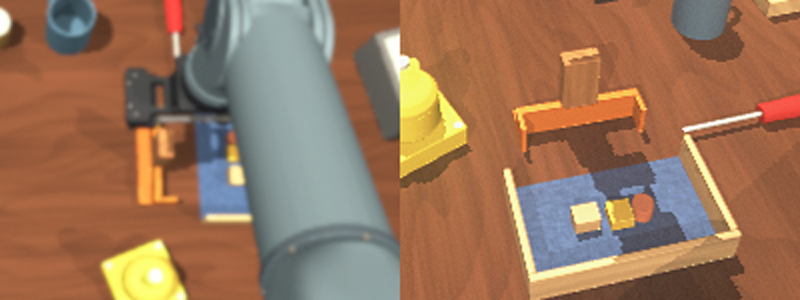

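View pics/c5.png

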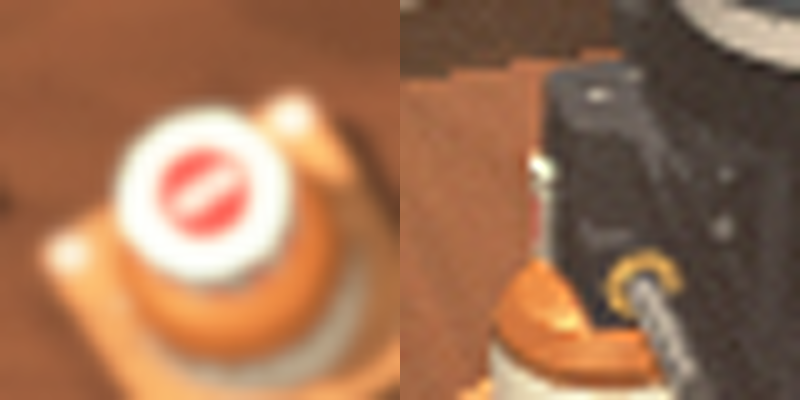

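The sweep stands upright at about (580,105) in the composite, released, and all three offcuts are well inside the bay near (586,218), (620,214) and (643,208). Next is the cap.

```bash

python3 -m pendant '[[88,[0.2,-1,0],0],[88,[0.2,-1,0],0],[88,[0.2,-1,0],0],[88,[0.2,-1,0],0],[88,[0.2,-1,0],0],[88,[0.2,-1,0],0],[88,[0.2,-1,0],0],[88,[0.2,-1,0],0],[88,[0.2,-1,0],0],[88,[0.2,-1,0],0],[88,[0.2,-1,0],0],[88,[0.2,-1,0],0]]'
python3 - <<'E'
from h import *
im=cv2.imread("pics/side0.png");h=cv2.cvtColor(im,cv2.COLOR_BGR2HSV)[222:260,415:455]
m=cv2.inRange(h,(0,70,130),(6,255,255))|cv2.inRange(h,(172,70,130),(180,255,255))
k,l,s,c=cv2.connectedComponentsWithStats(m)
d=cam("side")
for i in range(1,k):
    if s[i,4]>5:
        u,v=(c[i]+[415,222]+.5)*.64-.5; print(s[i].tolist(),u.round(1),v.round(1),onz(d,u,v,.132).round(4))
delta([.6065,.2345,.2],-.05); print(np.round(robot.get_state()["joint_positions"],2))
E
```

```text
t: 13.7
eef_pos: [0.5944, 0.1216, 0.2336]
orientation: [[0.999, -0.05, -0.002], [-0.05, -0.999, -0.001], [-0.002, 0.001, -1.0]]
ft_force: [-0.3, 0.6, 0.3]
opening: 0.0881
grip_force: 0.0
[14, 7, 11, 6, 26] 277.2 148.2 [0.6027 0.2355 0.132 ]
[20, 6, 8, 4, 20] 280.6 146.3 [0.6164 0.2439 0.132 ]
[12, 17, 2, 7, 8] 273.2 154.5 [0.5793 0.201  0.132 ]
[29, 16, 1, 7, 7] 284.0 154.1 [0.6122 0.1947 0.132 ]
[18, 19, 1, 7, 7] 276.9 156.0 [0.588  0.1896 0.132 ]
[24, 19, 2, 6, 8] 280.9 155.3 [0.6009 0.1899 0.132 ]
t 13.75 pos [0.5945 0.1262 0.2338] yaw -0.046 tilt [-0.002  0.003 -1.   ] F [0.2 2.8 1.4] open 0.088 grip 0.0
shift now [ 0.28 -4.35  1.36] turn 0.048
shift after turn [ 0.26 -4.35  1.35]
[-0.04  0.49 -0.33  1.64  0.18  1.03 -2.04]
```

```bash

python3 -m pendant '[[88,[0.06,-0.8,0],0],[88,[0.06,-0.8,0],0],[88,[0.06,-0.8,0.3],0],[88,[0.06,-0.8,0.8],0],[88,[0.04,-0.8,0.8],0],[88,[0,-0.35,0.8],0],[88,[0,0,0],0],[88,[0,0,0],0]]'
python3 - <<'E'
from h import *
delta([.607,.2355,.109],-.05)
for n in("top","side"):
    d=cam(n);u,v=proj(d,[.607,.235,.12]).astype(int)
    cv2.imwrite(f"pics/{n}6.png",cv2.resize(d["color"][v-35:v+35,u-40:u+40],(400,350),interpolation=cv2.INTER_CUBIC)); print(n,u,v)
a=cv2.imread("pics/top6.png");b=cv2.imread("pics/side6.png")
cv2.imwrite("pics/c6.png",np.hstack([a,b]))
E
```

```text
t: 14.75
eef_pos: [0.608, 0.2284, 0.1676]
orientation: [[0.999, -0.051, 0.0], [-0.051, -0.999, -0.001], [0.0, 0.001, -1.0]]
ft_force: [1.0, -0.1, 0.1]
opening: 0.0881
grip_force: 0.0
t 14.75 pos [0.608  0.2284 0.1676] yaw -0.051 tilt [ 0.    -0.001 -1.   ] F [ 1.  -0.1  0.1] open 0.0881 grip 0.0
shift now [-0.05 -0.28  2.35] turn -0.014000000000000002
shift after turn [-0.05 -0.28  2.35]
top 191 156
side 278 151
```

View pics/c6.png

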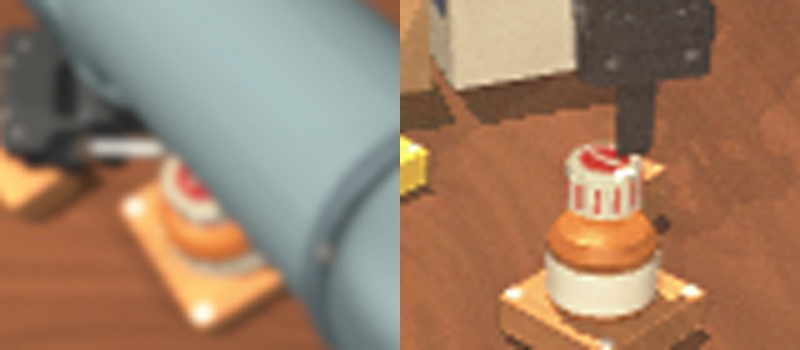

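The side view shows the cap at about (605,160) and the near fingertip at about (635,152), a little above and nearer the camera. I'll compare that tip with its predicted pixel to remove the calibration bias.

```bash
python3 - <<'E'
from h import *
d=cam("side");e=np.array([.608,.2284,.1676])
for dx in(-.009,.009):
  for dy in(.044,.0615): print(dx,dy,((proj(d,e+[dx-.05*dy,-dy,0])-[238,116])*5+[400,0]).round(0))
print("cap edges", [((proj(d,np.array([.607,.2355,.132])+.024*np.array([np.cos(a),np.sin(a),0]))-[238,116])*5+[400,0]).round(0) for a in np.radians([0,90,180,270])], ((proj(d,[.607,.2355,.132])-[238,116])*5+[400,0]).round(0))
E
```

```text
-0.009 0.044 [612. 151.]
-0.009 0.0615 [620. 165.]
0.009 0.044 [641. 147.]
0.009 0.0615 [648. 161.]
cap edges [array([638., 155.]), array([592., 142.]), array([566., 165.]), array([614., 178.])] [603. 160.]
```

```bash

python3 -m pendant '[[88,[0,-0.3,0.5],0],[88,[0,0,0.6],0],[88,[0,0,0.6],0],[88,[0,0,0.6],0],[70,[0,0,0.04],0],[60,[0,0,0],0],[54,[0,0,0],0],[54,[0,0,0],0]]'
python3 -m pendant '[[51,[0,0,0],0],[50,[0,0,0],0],[50,[0,0,0],0]]'
python3 -m pendant '[[48,[0,0,0],0],[46,[0,0,0],0],[46,[0,0,0],0]]'
```

```text
t: 15.9
eef_pos: [0.6082, 0.2369, 0.1095]
orientation: [[0.999, -0.05, 0.001], [-0.05, -0.999, 0.0], [0.001, -0.0, -1.0]]
ft_force: [-0.1, 0.7, -1.7]
opening: 0.0544
grip_force: 0.0
t: 16.27
eef_pos: [0.6079, 0.2367, 0.109]
orientation: [[0.999, -0.05, 0.0], [-0.05, -0.999, -0.0], [0.0, 0.0, -1.0]]
ft_force: [-0.8, -1.4, 0.2]
opening: 0.0501
grip_force: 0.2
t: 16.65
eef_pos: [0.6079, 0.2364, 0.109]
orientation: [[0.999, -0.05, -0.0], [-0.05, -0.999, -0.001], [-0.0, 0.001, -1.0]]
ft_force: [-0.9, -3.0, 1.5]
opening: 0.048
grip_force: 30.0
```

```bash

python3 -m pendant '[[30,[0,0.05,0],0],[30,[0,0,0.12],0],[30,[0,0,0.12],0],[30,[0,0,0.06],0],[30,[0,0,0],0],[30,[0,0,0],0]]'
```

```text
t: 17.4
eef_pos: [0.608, 0.2362, 0.1025]
orientation: [[0.999, -0.05, 0.001], [-0.05, -0.999, 0.001], [0.001, -0.001, -1.0]]
ft_force: [-3.4, -0.4, 9.4]
opening: 0.0476
grip_force: 30.0
```

```bash

python3 -m pendant '[[30,[-0.04,0,0],0],[30,[0,0,0],-0.8],[30,[0,0,0],-0.8],[30,[0,0,0],-0.8],[30,[0,0,0],-0.8],[30,[0,0,0],0]]'
python3 -m pendant '[[30,[0,0,0],-0.8],[30,[0,0,0],-0.8],[30,[0,0,0],-0.8],[30,[0,0,0],-0.8],[30,[0,0,0],-0.8],[30,[0,0,0],-0.8],[30,[0,0,0],-0.8],[30,[0,0,0],0],[30,[0,0,0],0]]'
python3 -c "
from h import *
delta([.607,.236,.18],.72);print(robot.get_state()['ft_torque'])"
```

```text
t: 18.15
eef_pos: [0.6079, 0.2365, 0.1029]
orientation: [[0.974, 0.228, 0.003], [0.228, -0.974, 0.002], [0.003, -0.001, -1.0]]
ft_force: [-0.6, -1.1, 10.1]
opening: 0.048
grip_force: 30.0
t: 19.27
eef_pos: [0.608, 0.237, 0.1031]
orientation: [[0.753, 0.658, 0.003], [0.658, -0.753, 0.002], [0.004, 0.0, -1.0]]
ft_force: [-0.6, -0.1, 9.1]
opening: 0.0478
grip_force: 30.0
t 19.275 pos [0.608  0.237  0.1031] yaw 0.718 tilt [ 0.003  0.002 -1.   ] F [-0.6 -0.1  9.1] open 0.0478 grip 30.001467622132623
shift now [-0.04  0.   -3.08] turn -0.022
shift after turn [-0.06  0.   -3.08]
[-0.08400362  0.06453507  0.01093768]
```

```bash

python3 -m pendant '[[30,[0,0,-0.2],0],[30,[0,0,-0.2],0],[30,[0,0,-0.2],0],[30,[0,0,-0.2],0],[30,[0,0,0],0]]'
```

```text
t: 19.9
eef_pos: [0.6069, 0.2356, 0.1217]
orientation: [[0.753, 0.658, 0.0], [0.658, -0.753, 0.0], [0.0, 0.0, -1.0]]
ft_force: [0.1, -0.0, -0.0]
opening: 0.0479
grip_force: 30.0
```

```bash

python3 -m pendant '[[30,[0,0,-0.3],0],[30,[0,0,-0.4],0],[30,[0,0,-0.5],0],[30,[0,0,-0.5],0],[30,[0,0,-0.5],0],[30,[0,0,-0.5],0],[30,[0,0,-0.4],0],[30,[0,0,-0.28],0],[30,[0,0,0],0],[30,[0,0,0],0],[30,[0,0,0],0],[30,[0,0,0],0]]'
python3 - <<'E'
from h import *
d=cam("side")
cv2.imwrite("pics/c7.png",cv2.resize(d["color"][70:370,190:440],None,fx=2,fy=2,interpolation=cv2.INTER_CUBIC))
E
```

```text
t: 21.4
eef_pos: [0.6066, 0.2355, 0.2056]
orientation: [[0.753, 0.658, -0.001], [0.658, -0.753, -0.0], [-0.001, -0.0, -1.0]]
ft_force: [-0.5, 0.2, -0.9]
opening: 0.048
grip_force: 30.0
```

View pics/c7.png

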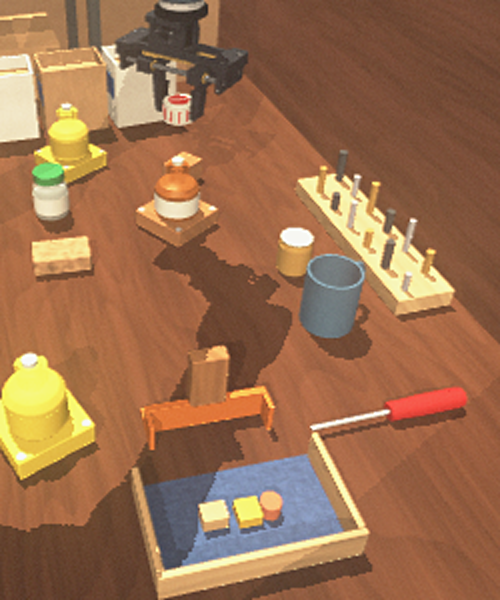

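The cap is held level at about (178,108), above the open bottle mouth at (179,162). The sweep stands at (208,400), and the offcuts are inside the bay around (245,512).

```bash
python3 -c "
from station import robot
print(robot.close_job())"
```

```text
the job is handed in; nothing more can be done
None
```

I handed the job in at about 21 s: all three offcuts are inside the bay, the sweep stands upright and released, and the gripper holds the cap level about 8 cm above the open bottle, though the verdict was not shown.

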